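# Prop the card-file box open on its stay

## Task

Open the grey card-file box on the desk by lifting its lid by the black pull at the front; the stiff hinge will hold it open. Then flip the stay with the red grip, on the side of the same box, all the way up so that it stands under the lid and the lid cannot fall shut. Leave the blue box closed.

Things in the scene. Friction and masses are not known exactly. Their poses are not given: they have to be found in the camera images.
- grey_lid_pull (a point): Centre of the grey lid's black pull, a barrel 32 long, 18 mm thick, parallel to the hinge, 32 mm before the lid's front edge. Pinched end to end (32 mm, flat ends) from above it turns between the fingers as the lid swings. Lid axes: when shut x points level from front to hinge, y along the hinge to the left seen from the front, z up. Hinge axis: parallel to y at x +232, z -3 mm from here.
- grey_lid (a joint): Grey lid's angle: 0 shut (start), grows as its front swings up, stop at 1.28 rad. Left above about 0.9 it stays, much lower it falls shut. The stay passes under it only at about 1.1 or more; the stay when up stops it sinking below 1.0. Lid 200 mm deep, 220 wide, 6 thick, 0.35 kg, overhanging both sides of a 200 x 180 x 100 mm high box fixed to the desk, front roughly to the robot.
- grey_stay_grip (a point): Centre of the red grip on the grey box's stay, at the box's left seen from its front: a barrel 24 long, 16 mm thick, parallel to the hinge, 33 mm above the rim, 37 mm out from the wall. Pinch it end to end (24 mm, flat ends) from above; it turns in the fingers. Stay axes: when down x points level from pivot to tip, y out from the box, z up. Pivot axis: parallel to y at x -40, z -45 mm from here.
- grey_stay (a joint): Stay's angle: 0 lying down (start), grows as its tip swings up, which carries the red grip up and towards the box's front; fully up at a stop at 0.85 rad. It stays where it is left; under 2 N at the grip moves it. A flat steel bar 160 mm long with a black rubber tip, outside the box's left wall just below the rim under the lid's overhang, pivoted near the front, tip to the rear.
- blue_lid (a joint): Angle of the lid of the other box, alike but blue, with a white grip on its stay: 0 shut (start), growing as it opens. To be left shut.

How it is judged:
On the way, in this order (a step that is already met when the one before it is completed fails the run):
1. the grey lid is raised past 0.95 rad while its stay is still down (value of joint grey_lid above 0.95 rad and value of joint grey_stay below 0.3 rad), for 0.2 s.
2. the stay is flipped up, past 0.65 rad, with the lid still open (value of joint grey_lid above 0.93 rad and value of joint grey_stay above 0.65 rad), for 0.2 s.
At the end, for the whole second after the job is handed in: The grey lid stands open (joint above 0.93 rad) with its stay up under it (joint above 0.65 rad of 0.85), both at rest, and the blue lid is shut (below 0.1 rad) (all of step 2 and velocity of joint grey_lid between -0.05 and 0.05 rad/s and velocity of joint grey_stay between -0.05 and 0.05 rad/s and value of joint blue_lid below 0.1 rad); the robot touches nothing.
It fails at once if the blue box's lid is opened (past 0.1 rad) (value of joint blue_lid above 0.1 rad).
It also fails if it takes over 51 s, if anything falls off the work surface, if the arm or the gripper's body presses on something with over 40 N, if the wrist force passes 120 N, or if a joint passes its speed limit or range.

## Robot

A 6-joint arm with a two-finger parallel gripper is mounted at the origin on the work surface. World frame = base frame: x ahead of the robot, y to its left, z up, the work surface at z = 0. Lengths are in m, angles in rad, forces in N, time in s.
With the tool pointing down it reaches from about 0.3 to 0.85 m from the base axis. Payload 5.4 kg.
Tool frame: the origin (TCP) lies at the very end of the fingers, on their centre line; the grasp point (between the pads) lies env.grasp_offset behind it (env.grasp_offset is the distance from the TCP to the grasp point, in m); z points along the fingers, y is the line along which they close (so a half turn about z gives the same grasp; the last joint's range is limited). The gripper opens to 85 mm and grips with 20 to 120 N. Pads are 22 mm wide; open, the fingers measure 114 mm over their backs; the gripper's body (76 mm by 85 mm) begins 54 mm behind the grasp point. The pads swing forward as they close: fully open they stand 13 mm farther back than shut.
Start: joints at [-1.388, 0.158, 1.597, -0, 1.386, -0.21], TCP at [0.22, -0.531, 0.204] pointing down, gripper open.
Joint ranges: [-2.91, 2.91], [-0.94, 2.29], [0.18, 2.7], [-1.29, 4.43], [0.17, 2.64], [-3, 3]. Speed limits (rad/s): [2.57, 2.57, 3.14, 3.14, 3.14, 3.14].

## Interface

Orientations are given as a rotation vector (axis times angle).
In Python, from workcell import read_state, imaging, job, env gives the robot as it stands.
- The arm moves only by the tool play_rows, never from a script. Its argument "targets" is a list of rows, each a list of 7 numbers: the shift along the tool's x, y, z in m, then the turn, a rotation vector about the tool's x, y, z in rad, then the finger opening in m, from 0 to 0.0854. In form: [[dx, dy, dz, wx, wy, wz, jaw], ...]. A call has 1 to 12 rows; each row is the pose to reach, as a shift and turn from the pose commanded when the call began, along the tool's axes at that moment; what a row does not reach only later rows make up. A row lasts 1/10 s, in which the tool goes at most 50 mm and 8.59 degrees, less where a joint would pass 70% of its speed; a pose out of reach is approached as far as the arm can. A call with a gripper value outside its range is refused whole. The fingers move at their own pace and stop on an object; "force" is the grip in N (left out, the last holds). Time passes only in rows, so rows that repeat a pose let the fingers close. It gives the time, the measured TCP pose, the force, the opening and the grip force at its end, in the units of the state.
- read_state(): the state, without advancing time (a new reading comes with each control period).
- imaging.capture(name): name is "side" or "top"; returns (picture, depth): 480x640x3 uint8, blue, green, red; 480x640 float32, m along the optical axis (not along the pixel's ray), 0 where there is no reading.
- imaging.camera_params(name): a dict with "camera_matrix" (3x3 intrinsics, pixels), "k1" (the pictures are not rectified: a ray, as slopes to the right and down, at radius r is drawn at 1 + k1 r^2 times it, then the intrinsics apply), "R" (3x3) and "t" (3): a world point X has camera coordinates R X + t. Camera axes: x right, y down, z forward; pixel columns grow to the right and rows downward; lengths in m; the calibration is good to about 2 mm. A picture is of the moment at which its call begins. camera_params takes no time and is no camera call.
- job.job_done(): hands the job in; it is judged then, once.
The state is a dict: "t": time; "joint_pos": joint angles; "qd": joint speeds; "effort": joint torques, N m; "ee_pos": TCP position; "ee_rot": TCP orientation; "wrist_force": force on the tool from outside, world axes, zero at the start; "torque": the same for the moment, N m; "width": finger opening in m; "grip_force": force on a finger pad.
Only numpy, scipy, OpenCV 4.12 (cv2) and the standard library are available. Lean on these libraries where they do the work, as an engineer would, in place of code of your own. Each camera call takes 0.05 s, during which the arm holds its last target. There are 200 camera calls.

## Working session

There is one attempt and no reset: what is moved stays moved. The work goes in short steps, Python scripts to look and compute and a tool call to move; the robot and the scene stay as the last step left them, time stands still between calls to the robot, and variables do not carry over. Pictures are saved under pics/ and viewed, at most 10 in all, crops included, and the job is handed in when it is done.

Besides the shell and the picture viewer there is one more tool, called by a JSON object that holds its "fn" and its "kwargs", one argument or row to a line. play_rows: Moves the arm, as the interface text tells. Its arguments: {"type":"object","properties":{"targets":{"type":"array"},"force":{"type":"number"}},"required":["targets"]}

```bash
mkdir -p pics; cat > h.py <<'E'
import numpy as np, cv2
from workcell import read_state, imaging, job, env
from scipy.spatial.transform import Rotation as Ro
def cast(name,depth,us,vs):
    p=imaging.camera_params(name);K=np.array(p["camera_matrix"]);k1=p["k1"]
    uv=np.stack([us,vs],-1).astype(np.float64).reshape(-1,1,2)
    n=cv2.undistortPoints(uv,K,np.array([k1,0,0,0.]))[:,0]
    d=depth[np.asarray(vs),np.asarray(us)]
    X=np.c_[n*d[:,None],d]
    X=X[d>0]
    return (X-np.array(p["t"]))@np.array(p["R"])
E
python3 - <<'E'
from h import *
for n in("side","top"):
    im,d=imaging.capture(n);cv2.imwrite(f"pics/{n}0.png",im);np.save(f"{n}0.npy",d)
    p=imaging.camera_params(n);print(n,-np.array(p["R"]).T@p["t"],(d>0).mean())
print(read_state(),env.grasp_offset)
E
```

```text
side [0.45682962 0.73854748 1.0162738 ] 0.9962272135416667
top [0.46726735 0.02698295 1.38453246] 0.996044921875
{'t': 0.1, 'joint_pos': array([-1.38805454e+00,  1.59013321e-01,  1.59813790e+00, -1.09548853e-05,
        1.38622047e+00, -2.10102670e-01]), 'qd': array([ 0.00050447, -0.00067597, -0.00336384, -0.00018516, -0.00120004,
        0.00045951]), 'effort': array([-1.28658762e-04, -3.96995974e+01, -3.32335496e+01, -2.29531897e-04,
        4.29152045e-03,  8.58675520e-06]), 'ee_pos': array([ 0.2199826 , -0.5305959 ,  0.20318426]), 'ee_rot': array([-3.07943784e+00, -6.12774204e-01, -2.13056982e-05]), 'wrist_force': array([0.75162832, 0.18455038, 0.33109512]), 'torque': array([-0.01589552,  0.06425915, -0.02756878]), 'grip_force': 0.0, 'width': 0.08544779699929042} 0.0187
```

View pics/side0.png

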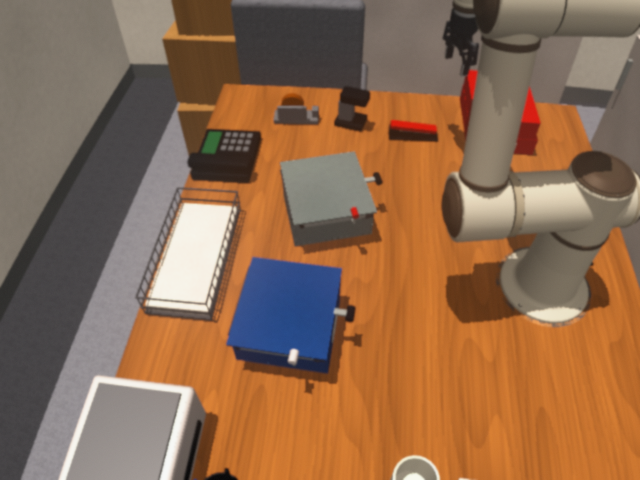

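View pics/top0.png

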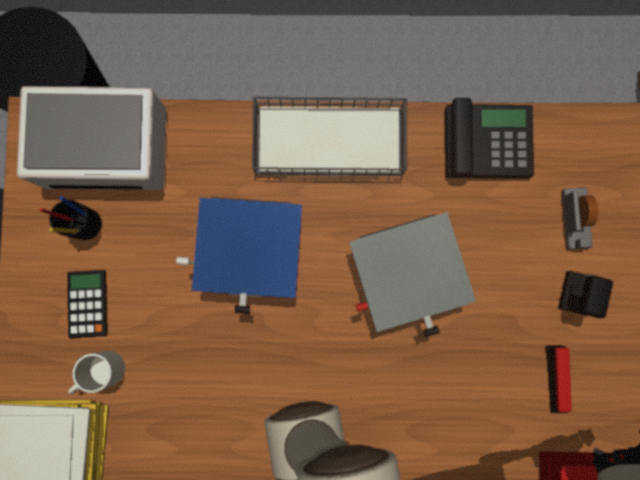

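The side view shows the grey box at (328,195), with the red grip at (355,212) and the pull at (377,178). In the top view the red grip is at (362,306), the pull at (431,330), and the lid corners are at about (350,240), (445,213), (474,300) and (380,332).

```bash
python3 - <<'E'
from h import *
im=cv2.imread("pics/top0.png");d=np.load("top0.npy")
hsv=cv2.cvtColor(im,cv2.COLOR_BGR2HSV)
def reg(m,x0,x1,y0,y1):
    r=np.zeros_like(m);r[y0:y1,x0:x1]=m[y0:y1,x0:x1];return r
def pts(name,d,m):
    v,u=np.nonzero(m);return cast(name,d,u,v)
# lid
m=reg((hsv[...,1]<60).astype(np.uint8),340,490,205,345)
P=pts("top",d,m);z=np.median(P[:,2]);P=P[abs(P[:,2]-z)<.012]
(c,s,a)=cv2.minAreaRect((P[:,:2]*1000).astype(np.float32));print("lid",c,s,a,z,len(P))
black=(hsv[...,2]<60).astype(np.uint8)
P=pts("top",d,reg(black,418,445,322,342));P=P[P[:,2]>.07]
print("pull",len(P),P.mean(0),P.min(0),P.max(0),cv2.minAreaRect((P[:,:2]*1000).astype(np.float32)))
red=((hsv[...,1]>170)&((hsv[...,0]<4)|(hsv[...,0]>174))).astype(np.uint8)
P=pts("top",d,reg(red,350,375,298,318));print("grip",len(P));P=P[P[:,2]>.09]
print(len(P),P.mean(0),np.percentile(P[:,2],[10,50,90]),cv2.minAreaRect((P[:,:2]*1000).astype(np.float32)))
im=cv2.imread("pics/side0.png");d=np.load("side0.npy");hsv=cv2.cvtColor(im,cv2.COLOR_BGR2HSV)
black=(hsv[...,2]<60).astype(np.uint8)
P=pts("side",d,reg(black,368,388,168,190));P=P[P[:,2]>.07]
print("pull",len(P),P.mean(0),P.min(0),P.max(0))
red=((hsv[...,1]>170)&((hsv[...,0]<4)|(hsv[...,0]>174))).astype(np.uint8)
P=pts("side",d,reg(red,345,365,203,222));print("grip",len(P),P.mean(0),P.min(0),P.max(0))
m=reg((hsv[...,1]<60).astype(np.uint8),270,385,145,245)
P=pts("side",d,m);P=P[abs(P[:,2]-z)<.012]
print(cv2.minAreaRect((P[:,:2]*1000).astype(np.float32)),np.median(P[:,2]))
E
```

```text
lid (528.7044067382812, -181.26922607421875) (236.58721923828125, 220.91281127929688) 16.866413116455078 0.10711525324926492 9871
pull 89 [ 0.41749355 -0.21370948  0.11078748] [ 0.4077661  -0.22781321  0.10187231] [ 0.42681166 -0.200357    0.11602045] ((417.55682373046875, -214.49880981445312), (13.480731010437012, 28.479412078857422), 17.450599670410156)
grip 61
60 [ 0.46891407 -0.06836662  0.1391961 ] [0.1358772  0.13990505 0.14314662] ((468.9649963378906, -69.65938568115234), (12.698572158813477, 24.00847625732422), 20.53543472290039)
pull 30 [ 0.41553192 -0.20676415  0.11159676] [ 0.40890376 -0.22106977  0.09968468] [ 0.4224896  -0.19620893  0.11590012]
grip 49 [ 0.46676942 -0.06224118  0.13933249] [ 0.45967031 -0.07507073  0.13221665] [ 0.47455609 -0.05097556  0.14341932]
((528.9473266601562, -169.50698852539062), (228.00599670410156, 242.5913543701172), 15.702676773071289) 0.10750204187381013
```

```bash
cat >> h.py <<'E'
def plane(name,uv,z):
    p=imaging.camera_params(name);K=np.array(p["camera_matrix"]);R=np.array(p["R"])
    n=cv2.undistortPoints(np.asarray(uv,np.float64).reshape(-1,1,2),K,np.array([p["k1"],0,0,0.]))[:,0]
    r=np.c_[n,np.ones(len(n))]@R;c=-R.T@np.array(p["t"])
    return (c+r*((z-c[2])/r[:,2])[:,None])
E
python3 - <<'E'
from h import *
for n,b in(("top",(340,490,205,345)),("side",(270,385,145,245))):
    im=cv2.imread(f"pics/{n}0.png");d=np.load(f"{n}0.npy");hsv=cv2.cvtColor(im,cv2.COLOR_BGR2HSV)
    x0,x1,y0,y1=b
    v,u=np.mgrid[y0:y1,x0:x1];u=u.ravel();v=v.ravel()
    Z=np.full(d.shape,9.);Z[v,u]=cast(n,np.where(d>0,d,9),u,v)[:,2]
    m=((hsv[...,1]<70)&(abs(Z-.107)<.006)).astype(np.uint8)
    m=cv2.morphologyEx(m,cv2.MORPH_OPEN,np.ones((15,15)))
    c=max(cv2.findContours(m,cv2.RETR_EXTERNAL,cv2.CHAIN_APPROX_NONE)[0],key=cv2.contourArea)
    W=plane(n,c.reshape(-1,2),.107)[:,:2]
    print(n,"lid",cv2.minAreaRect((W*1000).astype(np.float32)))
    q=cv2.approxPolyDP(c,8,True).reshape(-1,2);print(q.tolist(),plane(n,q,.107)[:,:2].round(3).tolist())
    for nm,f in(("red",(hsv[...,1]>150)&((hsv[...,0]<5)|(hsv[...,0]>173))),("black",hsv[...,2]<70)):
        bb={"topred":(350,375,298,318),"topblack":(418,445,322,342),"sidered":(345,365,203,222),"sideblack":(368,388,168,190)}[n+nm]
        X0,X1,Y0,Y1=bb;vv,uu=np.nonzero(f[Y0:Y1,X0:X1]);vv+=Y0;uu+=X0
        k=(d[vv,uu]>0)
        P=cast(n,d,uu,vv);zt=.09
        k2=P[:,2]>zt;q=np.c_[uu,vv][k][k2]
        mid=(q.min(0)+q.max(0))/2
        print(nm,len(q),q.min(0),q.max(0),plane(n,[q.mean(0),mid],.134 if nm=="red" else .107).round(4).tolist())
for n in("top","side"):
    i=cv2.imread(f"pics/{n}0.png");x0,y0=(340,200) if n=="top" else (275,140)
    cv2.imwrite(f"pics/c_{n}.png",cv2.resize(i[y0:y0+140,x0:x0+145],None,fx=4,fy=4,interpolation=cv2.INTER_NEAREST))
a=[cv2.imread(f"pics/c_{n}.png") for n in("top","side")]
cv2.imwrite("pics/c.png",cv2.resize(np.hstack(a),(800,386),interpolation=cv2.INTER_AREA))
E
```

```text
top lid ((508.37286376953125, -192.71047973632812), (29.60887336730957, 32.27877426147461), 0.44324710965156555)
[[412, 281], [412, 295], [427, 295], [427, 281]] [[0.523, -0.177], [0.493, -0.177], [0.494, -0.208], [0.523, -0.209]]
red 67 [357 302] [367 310] [[0.4689, -0.0686, 0.134], [0.4694, -0.0688, 0.134]]
black 104 [423 327] [438 337] [[0.4173, -0.2146, 0.107], [0.4162, -0.2149, 0.107]]
side lid ((544.1267700195312, -171.57818603515625), (202.8272247314453, 222.2224578857422), 16.9501895904541)
[[284, 172], [297, 222], [368, 205], [367, 187], [345, 179], [342, 161], [309, 158]] [[0.653, -0.214], [0.598, -0.049], [0.435, -0.118], [0.44, -0.179], [0.496, -0.202], [0.509, -0.268], [0.595, -0.272]]
red 59 [351 207] [358 217] [[0.4666, -0.0669, 0.134], [0.4661, -0.0681, 0.134]]
black 42 [374 173] [380 183] [[0.416, -0.2129, 0.107], [0.4167, -0.2135, 0.107]]
```

View pics/c.png

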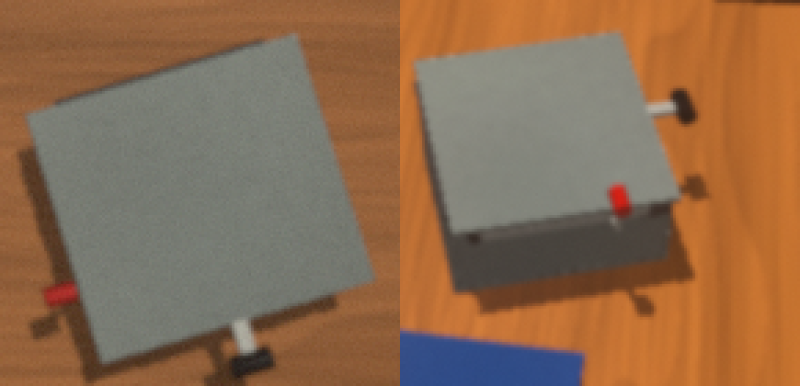

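The crops show clean lid edges: yaw is about 17°, the pull is front-centre and the red grip is at the left. Plane casts from both views agree to 2 mm.

```bash
cat >> h.py <<'E'
def go(p,yaw):  # shift in tool axes + turn, from present pose, for tool down with x at yaw
    s=read_state();R=Ro.from_rotvec(s["ee_rot"])
    T=Ro.from_euler("z",yaw)*Ro.from_euler("x",np.pi)
    print("from",s["ee_pos"].round(4),"shift",R.inv().apply(np.array(p)-s["ee_pos"]).round(4),"turn",(R.inv()*T).as_rotvec().round(4))
E
python3 -c "
from h import *
go([.4167,-.2138,.17],.297)"
```

```text
from [ 0.22   -0.5306  0.2032] shift [ 0.303  -0.2173  0.0337] turn [-0.0018 -0.0003  0.0958]
```

{"fn": "play_rows", "kwargs": {
  "targets": [
    [0.303, -0.2173, 0, 0, 0, 0.0958, 0.0854],
    [0.303, -0.2173, 0, 0, 0, 0.0958, 0.0854],
    [0.303, -0.2173, 0, 0, 0, 0.0958, 0.0854],
    [0.303, -0.2173, 0, 0, 0, 0.0958, 0.0854],
    [0.303, -0.2173, 0, 0, 0, 0.0958, 0.0854],
    [0.303, -0.2173, 0, 0, 0, 0.0958, 0.0854],
    [0.303, -0.2173, 0, 0, 0, 0.0958, 0.07],
    [0.303, -0.2173, 0, 0, 0, 0.0958, 0.06],
    [0.303, -0.2173, 0.0337, 0, 0, 0.0958, 0.055],
    [0.303, -0.2173, 0.0337, 0, 0, 0.0958, 0.055],
    [0.303, -0.2173, 0.0337, 0, 0, 0.0958, 0.055]
  ]
}}

```text
t: 1.2
ee_pos: [0.4161, -0.2141, 0.17]
ee_rot: [-3.105, -0.464, 0.002]
wrist_force: [-0.3, -0.3, 0.0]
width: 0.0548
grip_force: 0.0
```

```bash
python3 -c "
from h import *
go([.4167,-.2138,.088],.297)
s=read_state();print(s['width'],s['t'],s['wrist_force'])
im,d=imaging.capture('side');cv2.imwrite('pics/s1.png',cv2.resize(im[80:300,230:530],None,fx=2.6,fy=2.6))"
```

```text
from [ 0.4161 -0.2141  0.17  ] shift [0.0007 0.     0.0819] turn [-0.002   0.0013 -0.0002]
0.05481997276483197 1.2 [-0.32459282 -0.34328116  0.00939722]
```

View pics/s1.png

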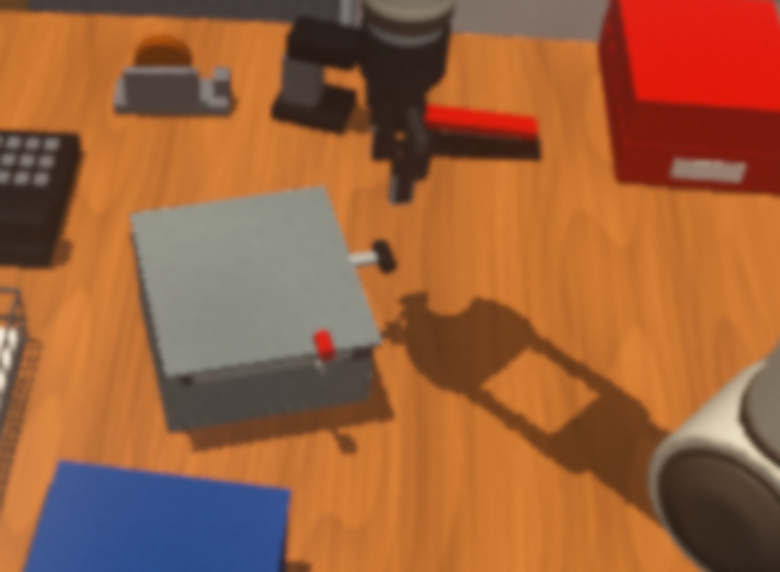

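The gripper (400,160 in the crop) hangs above and in line with the pull (383,255), so I'll descend and pinch.

{"fn": "play_rows", "kwargs": {
  "targets": [
    [0, 0, 0.03, 0, 0, 0, 0.055],
    [0, 0, 0.06, 0, 0, 0, 0.055],
    [0, 0, 0.082, 0, 0, 0, 0.055],
    [0, 0, 0.082, 0, 0, 0, 0.055],
    [0, 0, 0.082, 0, 0, 0, 0.025],
    [0, 0, 0.082, 0, 0, 0, 0.025],
    [0, 0, 0.082, 0, 0, 0, 0.025],
    [0, 0, 0.082, 0, 0, 0, 0.025],
    [0, 0, 0.082, 0, 0, 0, 0.025]
  ],
  "force": 40
}}

```text
t: 2.15
ee_pos: [0.4171, -0.2147, 0.089]
ee_rot: [3.106, 0.465, 0.001]
wrist_force: [-1.0, 0.1, -0.5]
width: 0.0248
grip_force: 0.0
```

```bash
python3 -c "
import numpy as np
for a in np.r_[.1:1.25:.1,1.24]: print(round(a,2),(.232-.232*np.cos(a)+.003*np.sin(a)).round(4),-(.232*np.sin(a)+.003*np.cos(a)-.003).round(4))"
```

```text
0.1 0.0015 -0.0231
0.2 0.0052 -0.046
0.3 0.0112 -0.0684
0.4 0.0195 -0.0901
0.5 0.0298 -0.1109
0.6 0.0422 -0.1305
0.7 0.0565 -0.1488
0.8 0.0725 -0.1655
0.9 0.0901 -0.1806
1.0 0.1092 -0.1938
1.1 0.1294 -0.2051
1.2 0.1507 -0.2143
1.24 0.1595 -0.2174
```

```bash
python3 -c "
from h import *
s=read_state();print(s['width'],s['grip_force'])
a=[]
im,d=imaging.capture('side');a.append(cv2.resize(im[120:220,320:420],(400,400),interpolation=cv2.INTER_CUBIC))
im,d=imaging.capture('top');a.append(cv2.resize(im[270:370,370:470],(400,400),interpolation=cv2.INTER_CUBIC))
cv2.imwrite('pics/s2.png',np.hstack(a))"
```

```text
0.02483703552639414 0.0
```

View pics/s2.png

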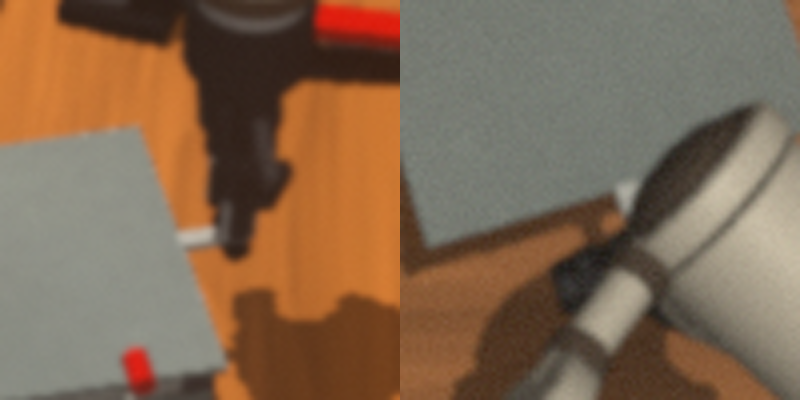

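```bash
python3 - <<'E'
from h import *
s=read_state();R=Ro.from_rotvec(s["ee_rot"]).as_matrix();p=s["ee_pos"]
print(s["width"],p)
im,d=imaging.capture("side")
C=imaging.camera_params("side")
def proj(X):
    c=np.array(C["R"])@X+C["t"];n=c[:2]/c[2];n=n*(1+C["k1"]*(n@n));K=np.array(C["camera_matrix"]);return (K[:2,:2]@n+K[:2,2]).round(1)
for nm,o in(("tcp",[0,0,0]),("grasp",[0,0,-.0187]),("left",[0,-.012,0]),("right",[0,.012,0]),("Lback",[0,-.027,0])):
    print(nm,proj(p+R@np.array(o)))
print("pull",proj(np.array([.4167,-.2138,.107])))
print(im[176:188,366:390].max(2))
v,u=np.mgrid[172:188,370:388];v=v.ravel();u=u.ravel()
P=cast("side",d,u,v);k=P[:,2]>.06
L=(P[k]-p)@R
for a,b,q in sorted(zip(v[k],u[k],L.tolist()))[::5]: print(a,b,np.round(q,3))
E
```

```text
0.024885170145633684 [ 0.41694218 -0.21454196  0.08864595]
tcp [376.4 182.9]
grasp [376.9 177.6]
left [377.6 186.2]
right [375.1 179.7]
Lback [379.2 190.3]
pull [377.  177.9]
[[191 195 196 196 195 188 169 126  87  82  84  70  55  53  51  54  69 110
  157 185 193 192 192 194]
 [191 194 195 195 194 191 177 142 102  90  85  70  55  52  51  55  71 114
  161 186 192 193 193 193]
 [192 193 193 192 192 189 173 139 105  94  87  71  55  52  54  56  78 122
  165 187 193 192 192 194]
 [189 191 190 187 184 179 163 133 105  95  89  73  60  56  58  65  98 141
  174 189 193 192 192 193]
 [176 175 172 168 162 157 145 127 109  91  83  71  61  58  61  77 114 159
  181 191 194 192 192 194]
 [151 147 145 144 144 144 144 140 124  97  72  60  55  54  57  75 118 163
  186 192 193 193 192 194]
 [144 146 153 157 159 165 171 170 158 124  81  55  51  50  55  77 123 166
  185 191 193 193 191 193]
 [159 172 179 182 184 185 186 187 179 152 105  68  56  58  72 100 141 173
  188 192 193 192 192 193]
 [161 178 188 192 192 191 190 189 185 169 137 104  86  93 114 141 167 182
  189 192 192 191 192 194]
 [152 168 186 19
[... 517 characters left out ...]
006 -0.025 -0.053]
175 376 [ 0.01  -0.019 -0.048]
175 381 [-0.002 -0.022 -0.047]
176 374 [ 0.007  0.003 -0.022]
176 379 [ 0.005 -0.027 -0.05 ]
177 370 [ 0.017  0.004 -0.02 ]
177 375 [ 0.012 -0.021 -0.043]
177 380 [ 0.001 -0.023 -0.043]
178 371 [ 0.014  0.004 -0.017]
178 376 [ 0.01  -0.023 -0.041]
178 381 [-0.002 -0.024 -0.04 ]
179 372 [ 0.013 -0.001 -0.017]
179 377 [ 0.007 -0.023 -0.037]
179 382 [-0.004 -0.026 -0.038]
180 373 [ 0.012 -0.005 -0.018]
180 378 [ 0.003 -0.019 -0.029]
181 371 [ 0.017 -0.006 -0.016]
181 376 [ 0.006 -0.012 -0.019]
181 381 [-0.006 -0.015 -0.02 ]
182 378 [ 0.001 -0.014 -0.017]
183 376 [ 0.006 -0.014 -0.014]
183 381 [-0.007 -0.016 -0.014]
184 379 [-0.002 -0.015 -0.011]
```

{"fn": "play_rows", "kwargs": {
  "targets": [
    [0, 0, 0, 0, 0, 0, 0.0],
    [0, 0, 0, 0, 0, 0, 0.0],
    [0, 0, 0, 0, 0, 0, 0.0],
    [0, 0, 0, 0, 0, 0, 0.0]
  ],
  "force": 20
}}

```text
t: 2.7
ee_pos: [0.4168, -0.2144, 0.0883]
ee_rot: [-3.107, -0.465, 0.0]
wrist_force: [-0.8, -0.1, 0.0]
width: -0.0003
grip_force: 0.0
```

```bash
python3 - <<'E'
from h import *
s=read_state();R=Ro.from_rotvec(s["ee_rot"]).as_matrix();p=s["ee_pos"]
im,d=imaging.capture("side")
g=np.load("side0.npy")
v,u=np.mgrid[150:188,360:395];v=v.ravel();u=u.ravel()
P=cast("side",d,u,v)
L=((P-p)@R*1000).round().astype(int)
D=(g[v,u]-d[v,u])*1000
L=L.reshape(38,35,3)
for c,n in((1,"y"),(2,"z")):
    print(n)
    for r in range(14,38): print(150+r,*[f"{x:4d}" if abs(x)<100 else "   ." for x in L[r,6:28,c]])
cv2.imwrite('pics/s3.png',cv2.resize(cv2.convertScaleAbs(im[130:200,340:420],alpha=1.8),(800,600)[:2],interpolation=cv2.INTER_CUBIC)[:600])
E
```

```text
Traceback (most recent call last):
ValueError: cannot reshape array of size 3978 into shape (38,35,3)
```

```bash
python3 - <<'E'
from h import *
s=read_state();R=Ro.from_rotvec(s["ee_rot"]).as_matrix();p=s["ee_pos"]
im,d=imaging.capture("side")
v,u=np.mgrid[150:188,360:395];v=v.ravel();u=u.ravel()
P=cast("side",np.where(d>0,d,9),u,v)
L=((P-p)@R*1000).round().astype(int).reshape(38,35,3)
for c,n in((1,"y"),(2,"z")):
    print(n)
    for r in range(14,37): print(150+r,*[f"{x:4d}" if abs(x)<100 else "   ." for x in L[r,6:28,c]])
cv2.imwrite('pics/s3.png',cv2.resize(cv2.convertScaleAbs(im[130:200,340:420],alpha=1.8),(680,595),interpolation=cv2.INTER_CUBIC))
E
```

```text
y
164    .    .    .    .    .    .    .    .  -11  -10  -15  -18  -30  -40  -46  -55  -58  -60  -60  -58  -57  -63
165    .    .    .    .    .    .    .    .   -6  -13  -16  -25  -35  -40  -45  -57  -61  -61  -60  -61  -60  -61
166    .    .    .    .    .    .    .   11   -1  -13  -13  -24  -31  -37  -46  -52  -64  -65  -62  -62  -60  -60
167    .    .    .    .    .    .    .    5   -3   -6  -24  -27  -34  -42  -51  -57  -57  -58  -55  -49  -48  -50
168    .    .    .    .    .    .    .    5   -4   -8  -25  -29  -37  -45  -49  -49  -47  -47  -41  -31  -36  -40
169    .    .    .    .    .    .    .    4   -3   -5  -11  -28  -37  -39  -40  -32  -30  -31    .    .    .    .
170    .    .    .    .    .    .    .    2   -3   -8   -8  -30  -28  -10  -17  -14  -13    .    .    .    .    .
171    .    .    .    .    .    .    .    2   -4   -5   -8  -12  -14  -15  -16  -15  -15    .    .    .    .    .
172    .    .    .    .    .    .    .    1   -5   -7   -8  -14  -14  -13  -14  -15   -5    .    .    .    .    .
173    .    .    .    .    .    .    .    2   -5   -7  -10  -16  -13  -1
[... 3447 characters left out ...]
6   85   81   87
181  -19  -19  -19  -16  -19  -19  -15  -13  -15  -15  -23  -24  -21  -21  -22  -21  -23   88   87   86   85   88
182  -18  -13  -12  -14   87   81   85   86   84  -14  -24  -18  -20  -19  -16  -19  -19   88   88   88   84   90
183  -20   88   87   89   87   88   88   87   88   88  -17  -16  -17  -16  -15  -14  -14   86   88   88   88   84
184  -18   89   82   87   90   90   89   88   90   86  -13  -12  -13  -14  -10  -10   87   88   86   86   86   83
185  -19  -18   88   88   87   91   89   89   82   90   85   84   -9   83   87   91   87   88   85   86   85   86
186  -19  -21   89   87   88   85   88   86   84   85   85   86   84   87   86   88   87   87   86   86   88   86
```

View pics/s3.png

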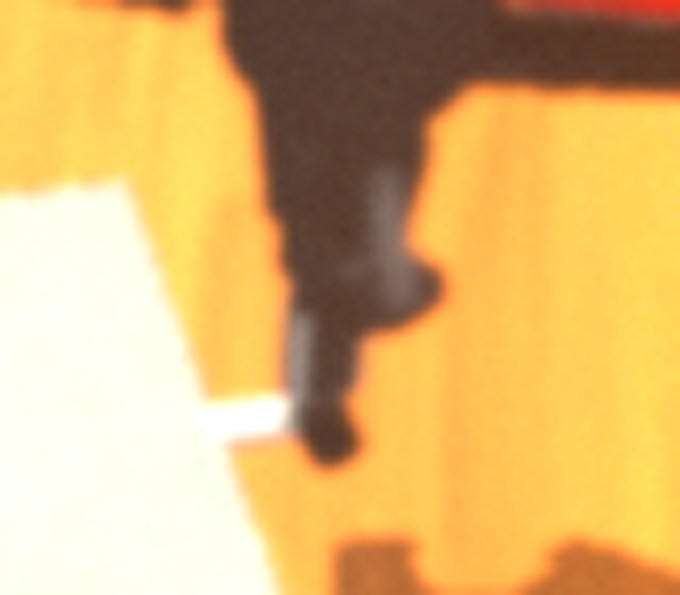

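The barrel is visible poking out below and in front of the shut fingers, so the fingertips seem to end above it. I'll raise the arm and measure where the tips really are relative to the TCP.

{"fn": "play_rows", "kwargs": {
  "targets": [
    [0, 0, -0.03, 0, 0, 0, 0.0],
    [0, 0, -0.06, 0, 0, 0, 0.0],
    [0, 0, -0.06, 0, 0, 0, 0.0],
    [0, 0, -0.06, 0, 0, 0, 0.0]
  ]
}}

```text
t: 3.2
ee_pos: [0.4172, -0.2148, 0.1489]
ee_rot: [3.106, 0.465, 0.002]
wrist_force: [0.1, 0.3, -0.8]
width: 0.0003
grip_force: 0.0
```

```bash
python3 - <<'E'
from h import *
s=read_state();R=Ro.from_rotvec(s["ee_rot"]).as_matrix();p=s["ee_pos"];print(p,s["width"])
im,d=imaging.capture("side")
v,u=np.mgrid[135:188,355:400];v=v.ravel();u=u.ravel()
P=cast("side",np.where(d>0,d,9),u,v)
L=((P-p)@R*1000).round().astype(int).reshape(53,45,3)
for c,n in((0,"x"),(1,"y"),(2,"z")):
    print(n)
    for r in range(15,44): print(135+r,*[f"{x:4d}" if abs(x)<60 else "   ." for x in L[r,12:34,c]])
E
```

```text
[ 0.41718223 -0.21478987  0.14888054] 0.0002544161212047974
x
150  -40  -42  -45  -49  -50  -54  -57  -58   12   11    9    7   13   11    9   -1   -3   -6  -11    .    .    .
151  -38  -40  -44  -47  -50  -54  -57    .   11   10    8    7    7    4    1   -1   -3   -5    .    .    .    .
152  -38  -40  -44  -46  -49  -52  -55  -57   11   10    8    7    6    3    0   -1   -4   -6    .    .    .    .
153  -37  -38  -41  -46  -48  -51  -53  -57   11   11    8    7    5    5    0   -3   -4   -8    .    .    .    .
154  -35  -39  -41  -43  -46  -49  -53   12   11   11    8    6    5    3    2   -1   -5   -9    .    .    .    .
155  -35  -37  -40  -44  -45  -48  -51  -54   11   11    8    7    6    2   -1   -3   -5  -10    .    .    .    .
156  -32  -35  -40  -42  -45  -48  -51  -54   10   10    7    6    5    3   -1   -3   -5  -10    .    .    .    .
157  -32  -33  -37  -40  -43  -46  -50  -52  -54   10    8    8    5    2   -1   -3   -6    .    .    .    .    .
158  -31  -33  -37  -40  -42  -46  -47  -51  -54   10    7    6    2    0   -3   -6    .    .    .    .    .    .
159  -29  -3
[... 8183 characters left out ...]
.    .    .    .
173    .    .    .    .    .    .   43   39   40   36   37   38   36    .    .    .    .    .    .    .    .    .
174    .    .    .    .    .    .   38   39   35   35   32   38   39    .    .    .    .    .    .    .    .    .
175    .    .    .    .    .    .   41   38   36   35   39   35   36    .    .    .    .    .    .    .    .    .
176    .    .    .    .    .    .   43   39   38   35   37   38   32   39    .    .    .    .    .    .    .    .
177    .    .   39   43   42   45   41   42   38   36   39   33   37   34    .    .    .    .    .    .    .    .
178   44   42   41   42   42   42    .   43   36   33   38   36   35   34   41    .    .    .    .    .    .    .
```

The shut fingertips measure about 29 mm behind the reported TCP, so the reported z is about 29 mm too low. I'll compensate by going 29 mm plus a few mm deeper, watching the force.

{"fn": "play_rows", "kwargs": {
  "targets": [
    [0, 0, 0, 0, 0, 0, 0.055],
    [0, 0, 0, 0, 0, 0, 0.055],
    [0, 0, 0, 0, 0, 0, 0.055],
    [0, 0, 0.03, 0, 0, 0, 0.055],
    [0, 0, 0.06, 0, 0, 0, 0.055],
    [0, 0, 0.08, 0, 0, 0, 0.055],
    [0, 0, 0.093, 0, 0, 0, 0.055],
    [0, 0, 0.093, 0, 0, 0, 0.025],
    [0, 0, 0.093, 0, 0, 0, 0.025],
    [0, 0, 0.093, 0, 0, 0, 0.025],
    [0, 0, 0.093, 0, 0, 0, 0.025],
    [0, 0, 0.093, 0, 0, 0, 0.025]
  ],
  "force": 40
}}

```text
t: 4.45
ee_pos: [0.4169, -0.2153, 0.0562]
ee_rot: [3.105, 0.465, 0.0]
wrist_force: [-3.3, -4.4, -0.4]
width: 0.0312
grip_force: 43.3
```

Gripped, with a width of 31 mm. Next I lift along the arc.

{"fn": "play_rows", "kwargs": {
  "targets": [
    [0.0004, 0, -0.0116, 0, 0, 0, 0.025],
    [0.0015, 0, -0.0231, 0, 0, 0, 0.025],
    [0.0031, 0, -0.0346, 0, 0, 0, 0.025],
    [0.0052, 0, -0.046, 0, 0, 0, 0.025],
    [0.008, 0, -0.0573, 0, 0, 0, 0.025],
    [0.0112, 0, -0.0684, 0, 0, 0, 0.025],
    [0.0112, 0, -0.0684, 0, 0, 0, 0.025]
  ]
}}

```text
t: 5.15
ee_pos: [0.4288, -0.2116, 0.1259]
ee_rot: [3.105, 0.465, 0.004]
wrist_force: [0.0, -3.0, -1.9]
width: 0.0314
grip_force: 42.7
```

{"fn": "play_rows", "kwargs": {
  "targets": [
    [0.0083, 0, -0.0217, 0, 0, 0, 0.025],
    [0.0186, 0, -0.0425, 0, 0, 0, 0.025],
    [0.031, 0, -0.0621, 0, 0, 0, 0.025],
    [0.0453, 0, -0.0804, 0, 0, 0, 0.025],
    [0.0613, 0, -0.0971, 0, 0, 0, 0.025],
    [0.0789, 0, -0.1122, 0, 0, 0, 0.025],
    [0.098, 0, -0.1254, 0, 0, 0, 0.025],
    [0.1182, 0, -0.1367, 0, 0, 0, 0.025],
    [0.13, 0, -0.142, 0, 0, 0, 0.025],
    [0.1395, 0, -0.1459, 0, 0, 0, 0.025],
    [0.143, 0, -0.147, 0, 0, 0, 0.025],
    [0.143, 0, -0.147, 0, 0, 0, 0.025]
  ]
}}

```text
t: 6.35
ee_pos: [0.5644, -0.1695, 0.271]
ee_rot: [3.107, 0.465, 0.0]
wrist_force: [-1.2, -5.1, 0.5]
width: 0.0314
grip_force: 41.5
```

```bash
python3 -c "
from h import *
s=read_state();print(s['width'],s['t'])
im,d=imaging.capture('side');cv2.imwrite('pics/s4.png',cv2.resize(im[60:280,250:470],(660,600)[::1]))"
```

```text
0.03136513954089332 6.35
```

View pics/s4.png

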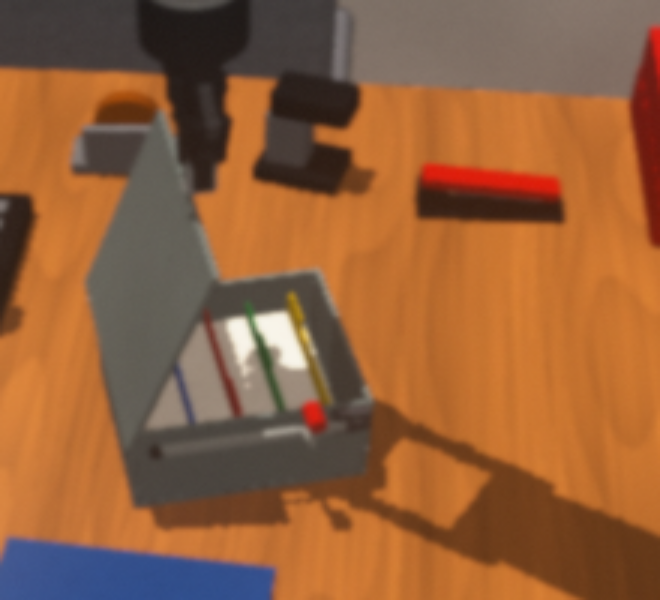

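The lid stands open, held by the gripper, with the stay down and the red grip visible at (315,415). I'll release and back off upward.

{"fn": "play_rows", "kwargs": {
  "targets": [
    [0, 0, 0, 0, 0, 0, 0.06],
    [0, 0, 0, 0, 0, 0, 0.06],
    [0, 0, 0, 0, 0, 0, 0.06],
    [0, 0, -0.02, 0, 0, 0, 0.06],
    [0, 0, -0.05, 0, 0, 0, 0.06],
    [0, 0, -0.08, 0, 0, 0, 0.06],
    [-0.05, 0, -0.08, 0, 0, 0, 0.06],
    [-0.1, 0, -0.08, 0, 0, 0, 0.05],
    [-0.1, 0, -0.08, 0, 0, 0, 0.05]
  ]
}}

```text
t: 7.3
ee_pos: [0.4649, -0.199, 0.3504]
ee_rot: [-3.107, -0.46, 0.003]
wrist_force: [1.1, 0.2, -0.1]
width: 0.0498
grip_force: 0.0
```

```bash
python3 - <<'E'
from h import *
im,d=imaging.capture("side");hsv=cv2.cvtColor(im,cv2.COLOR_BGR2HSV)
f=(hsv[...,1]>150)&((hsv[...,0]<5)|(hsv[...,0]>173))
v,u=np.nonzero(f[180:225,340:370]);v+=180;u+=340
print("grip",len(u),u.mean(),v.mean(),plane("side",[[u.mean(),v.mean()]],.134).round(4))
# lid angle: points with low saturation above .12, left part
v,u=np.mgrid[100:210,280:325];v=v.ravel();u=u.ravel()
P=cast("side",np.where(d>0,d,9),u,v);sat=hsv[v,u,1]
ax=np.array([np.cos(.297),np.sin(.297)])
q=(P[:,:2]-[.4167,-.2138])@ax
k=(P[:,2]>.12)&(P[:,2]<.33)&(sat<70)&(q>.12)&(q<.26)
c=np.polyfit(P[k,2],q[k],1);print(k.sum(),"lid angle",np.arctan2(1,-c[0]), "q at .3",np.polyval(c,.3), np.std(q[k]-np.polyval(c,P[k,2])))
go([.4672,-.0678,.22],.297)
E
```

```text
grip 57 354.36842105263156 212.6140350877193 [[ 0.4663 -0.0662  0.134 ]]
2675 lid angle 1.2015530712255762 q at .3 0.16112442542007388 0.0013626080606325868
from [ 0.467  -0.1987  0.3508] shift [ 0.0381 -0.1252  0.1309] turn [-0.0003 -0.0006 -0.0025]
```

{"fn": "play_rows", "kwargs": {
  "targets": [
    [0.0, -0.04, 0, 0, 0, 0, 0.05],
    [0.0, -0.08, 0, 0, 0, 0, 0.05],
    [0.02, -0.125, 0.03, 0, 0, 0, 0.05],
    [0.036, -0.1255, 0.08, 0, 0, 0, 0.05],
    [0.036, -0.1255, 0.12, 0, 0, 0, 0.05],
    [0.036, -0.1255, 0.16, 0, 0, 0, 0.05],
    [0.036, -0.1255, 0.19, 0, 0, 0, 0.05],
    [0.036, -0.1255, 0.19, 0, 0, 0, 0.05]
  ]
}}

```text
t: 8.15
ee_pos: [0.4637, -0.0659, 0.1563]
ee_rot: [-3.101, -0.465, 0.012]
wrist_force: [-0.6, 0.8, 0.4]
width: 0.0498
grip_force: 0.0
```

```bash
python3 - <<'E'
from h import *
go([.467,-.0678,.086],.297)
im,d=imaging.capture("side");cv2.imwrite("pics/s5.png",cv2.resize(im[100:250,270:470],(800,600),interpolation=cv2.INTER_CUBIC))
E
```

```text
from [ 0.4637 -0.0659  0.1563] shift [0.0031 0.0032 0.0702] turn [-0.0066  0.0067  0.0008]
```

View pics/s5.png

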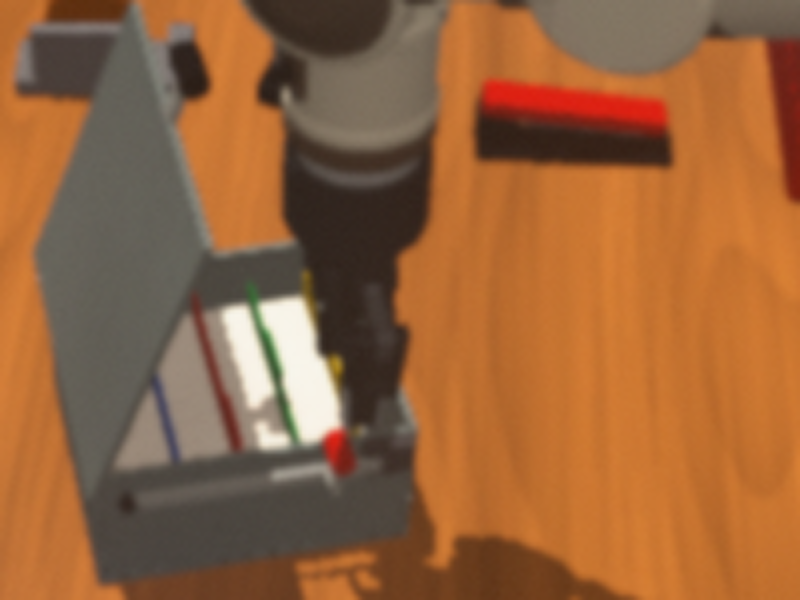

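The gripper hangs above the red grip (340,452), clear of the open lid. I'll descend and pinch.

{"fn": "play_rows", "kwargs": {
  "targets": [
    [0.002, 0.0015, 0.02, 0, 0, 0, 0.05],
    [0.002, 0.0015, 0.04, 0, 0, 0, 0.05],
    [0.002, 0.0015, 0.06, 0, 0, 0, 0.05],
    [0.002, 0.0015, 0.072, 0, 0, 0, 0.05],
    [0.002, 0.0015, 0.072, 0, 0, 0, 0.05],
    [0.002, 0.0015, 0.072, 0, 0, 0, 0.018],
    [0.002, 0.0015, 0.072, 0, 0, 0, 0.018],
    [0.002, 0.0015, 0.072, 0, 0, 0, 0.018],
    [0.002, 0.0015, 0.072, 0, 0, 0, 0.018],
    [0.002, 0.0015, 0.072, 0, 0, 0, 0.018]
  ],
  "force": 25
}}

```text
t: 9.2
ee_pos: [0.4692, -0.0662, 0.0908]
ee_rot: [-3.102, -0.464, -0.002]
wrist_force: [-3.5, 11.2, 9.9]
width: 0.0236
grip_force: 26.8
```

{"fn": "play_rows", "kwargs": {
  "targets": [
    [0, -0.002, -0.003, 0, 0, 0, 0.018],
    [-0.005, -0.002, -0.0075, 0, 0, 0, 0.018],
    [-0.01, -0.002, -0.011, 0, 0, 0, 0.018],
    [-0.015, -0.002, -0.0135, 0, 0, 0, 0.018],
    [-0.021, -0.002, -0.016, 0, 0, 0, 0.018],
    [-0.0265, -0.002, -0.0175, 0, 0, 0, 0.018],
    [-0.0325, -0.002, -0.0187, 0, 0, 0, 0.018],
    [-0.0385, -0.002, -0.019, 0, 0, 0, 0.018],
    [-0.0445, -0.002, -0.019, 0, 0, 0, 0.018],
    [-0.047, -0.002, -0.0188, 0, 0, 0, 0.018],
    [-0.047, -0.002, -0.0188, 0, 0, 0, 0.018]
  ]
}}

```text
t: 10.3
ee_pos: [0.424, -0.0803, 0.1093]
ee_rot: [-3.106, -0.463, -0.005]
wrist_force: [2.1, 6.9, 1.5]
width: 0.0231
grip_force: 25.4
```

```bash
python3 - <<'E'
from h import *
print(read_state()["ee_pos"])
im,d=imaging.capture("side");cv2.imwrite("pics/s6.png",cv2.resize(im[100:250,270:470],(800,600),interpolation=cv2.INTER_CUBIC))
E
```

```text
[ 0.42404934 -0.08026544  0.10931803]
```

View pics/s6.png

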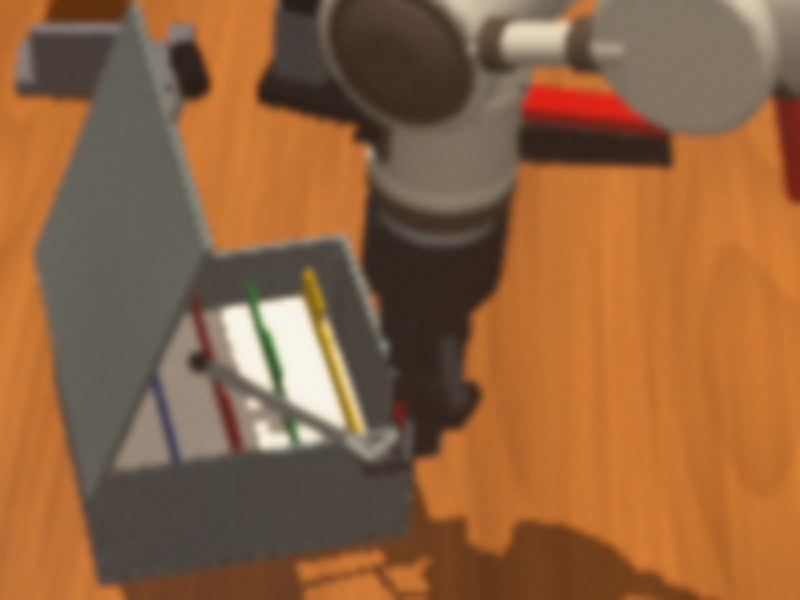

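The stay is raised: its rubber tip at (200,360) stands next to the lid's edge, and the grip moved 47 mm, which is full travel. I'll release and retreat up.

{"fn": "play_rows", "kwargs": {
  "targets": [
    [0, 0, 0, 0, 0, 0, 0.05],
    [0, 0, 0, 0, 0, 0, 0.05],
    [0, 0, 0, 0, 0, 0, 0.05],
    [-0.002, 0, -0.03, 0, 0, 0, 0.05],
    [-0.01, 0, -0.07, 0, 0, 0, 0.05],
    [-0.05, 0, -0.11, 0, 0, 0, 0.05],
    [-0.08, 0, -0.14, 0, 0, 0, 0.05],
    [-0.08, 0, -0.14, 0, 0, 0, 0.05],
    [-0.08, 0, -0.14, 0, 0, 0, 0.05]
  ]
}}

```text
t: 11.25
ee_pos: [0.3469, -0.105, 0.2487]
ee_rot: [3.105, 0.462, 0.004]
wrist_force: [-0.4, -0.4, -1.0]
width: 0.05
grip_force: 0.0
```

```bash
python3 - <<'E'
from h import *
im,d=imaging.capture("side");hsv=cv2.cvtColor(im,cv2.COLOR_BGR2HSV)
f=(hsv[...,1]>150)&((hsv[...,0]<5)|(hsv[...,0]>173))
v,u=np.nonzero(f[180:225,340:390]);v+=180;u+=340
g=plane("side",[[u.mean(),v.mean()]],.149)[0]
ax=np.array([np.cos(.297),np.sin(.297)]);print(len(u),"grip shift along x",(g[:2]-[.4663,-.0665])@ax)
v,u=np.mgrid[100:210,280:325];v=v.ravel();u=u.ravel()
P=cast("side",np.where(d>0,d,9),u,v);q=(P[:,:2]-[.4167,-.2138])@ax
k=(P[:,2]>.12)&(P[:,2]<.33)&(hsv[v,u,1]<70)&(q>.12)&(q<.26)
c=np.polyfit(P[k,2],q[k],1);print("lid",np.arctan2(1,-c[0]))
E
```

```text
56 grip shift along x -0.040335793648272694
lid 1.2043222891582648
```

```bash
python3 - <<'E'
from h import *
im,d=imaging.capture("side");cv2.imwrite("pics/s7.png",cv2.resize(im[100:250,270:470],(800,600),interpolation=cv2.INTER_CUBIC))
b=im[180:202,310:332].max(2).astype(int);m=b<70
v,u=np.nonzero(m);t=np.array([u.mean()+310,v.mean()+180]);print(m.sum(),t)
ax=np.array([np.cos(.297),np.sin(.297)]);ay=np.array([-ax[1],ax[0]]);o=np.array([.4167,-.2138])
a,c=plane("side",[t],.1)[0],plane("side",[t],.3)[0]
for yb in(.09,.096,.102):
    f=(yb-(a[:2]-o)@ay)/((c-a)[:2]@ay);X=a+f*(c-a);x=(X[:2]-o)@ax-(.0905-.04);z=X[2]-.089
    print(yb,x,z,np.hypot(x,z),np.arctan2(z,x))
E
```

```text
8 [319.5 190. ]
0.09 0.11380444722510233 0.09728519590837378 0.149719275816916 0.707300288774626
0.096 0.11493764447034913 0.10344155578082845 0.1546312309294297 0.732803929426151
0.102 0.11607084171559581 0.10959791565328314 0.15963753760350685 0.7567227195642573
```

View pics/s7.png

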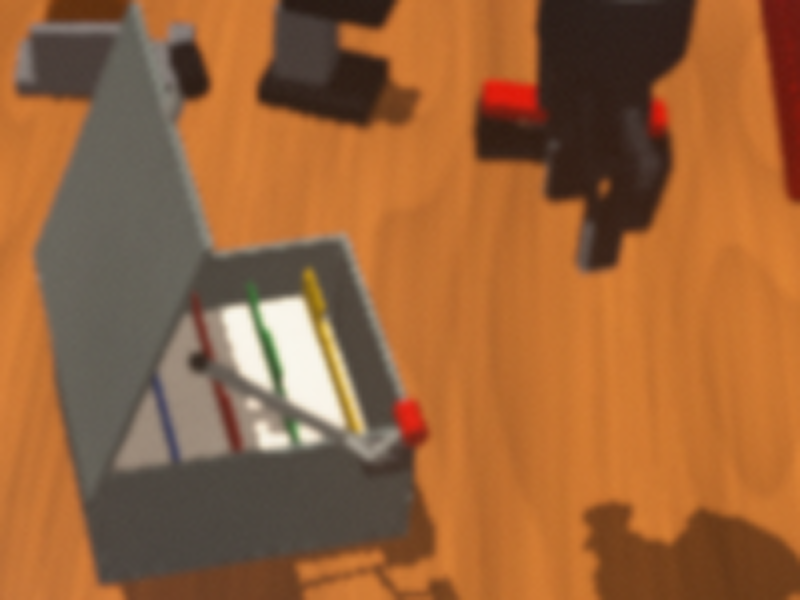

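```bash
python3 - <<'E'
from h import *
ax=np.array([np.cos(.297),np.sin(.297)]);ay=np.array([-ax[1],ax[0]]);o=np.array([.4167,-.2138])
for nm,t in(("down",[301.7,225.7]),("up",[319.6,190.0])):
    a,c=plane("side",[t],.05)[0],plane("side",[t],.3)[0]
    for yb in(.096,.102):
        f=(yb-(a[:2]-o)@ay)/((c-a)[:2]@ay);X=a+f*(c-a);x=(X[:2]-o)@ax-(.0905-.04);z=X[2]-.089
        print(nm,yb,x.round(4),z.round(4),np.hypot(x,z).round(4),np.arctan2(z,x).round(3))
im,d=imaging.capture("top");hsv=cv2.cvtColor(im,cv2.COLOR_BGR2HSV)
f=(hsv[...,1]>150)&((hsv[...,0]<5)|(hsv[...,0]>173))
v,u=np.nonzero(f[295:345,345:390]);v+=295;u+=345
if len(u): g=plane("top",[[u.mean(),v.mean()]],.149)[0];print(len(u),"top grip shift",(g[:2]-[.4689,-.0686])@ax)
E
```

```text
down 0.096 0.1591 -0.0078 0.1593 -0.049
down 0.102 0.1599 -0.0008 0.1599 -0.005
up 0.096 0.1147 0.1034 0.1544 0.734
up 0.102 0.1158 0.1096 0.1594 0.757
71 top grip shift -0.04129029015247699
```

Three measurements put the stay at about 0.75 rad, which passes but is short of the 0.85 rad stop. There is plenty of time, so I'll re-pinch and nudge it fully up.

{"fn": "play_rows", "kwargs": {
  "targets": [
    [0.04, 0, 0.02, 0, 0, 0, 0.05],
    [0.078, 0, 0.07, 0, 0, 0, 0.05],
    [0.08, 0, 0.11, 0, 0, 0, 0.05],
    [0.08, 0, 0.14, 0, 0, 0, 0.05],
    [0.08, 0, 0.14, 0, 0, 0, 0.05],
    [0.08, 0, 0.14, 0, 0, 0, 0.018],
    [0.08, 0, 0.14, 0, 0, 0, 0.018],
    [0.08, 0, 0.14, 0, 0, 0, 0.018],
    [0.077, 0, 0.14, 0, 0, 0, 0.018],
    [0.074, 0, 0.14, 0, 0, 0, 0.018],
    [0.071, 0, 0.14, 0, 0, 0, 0.018],
    [0.07, 0, 0.14, 0, 0, 0, 0.018]
  ],
  "force": 25
}}

```text
t: 12.6
ee_pos: [0.4176, -0.0823, 0.1093]
ee_rot: [-3.106, -0.462, -0.018]
wrist_force: [16.8, 8.5, -13.2]
width: 0.0234
grip_force: 25.6
```

{"fn": "play_rows", "kwargs": {
  "targets": [
    [0, 0, 0, 0, 0, 0, 0.05],
    [0, 0, 0, 0, 0, 0, 0.05],
    [0, 0, 0, 0, 0, 0, 0.05],
    [0, 0, -0.03, 0, 0, 0, 0.05],
    [0, 0, -0.07, 0, 0, 0, 0.05],
    [-0.04, 0, -0.11, 0, 0, 0, 0.05],
    [-0.07, 0, -0.14, 0, 0, 0, 0.05],
    [-0.07, 0, -0.14, 0, 0, 0, 0.05],
    [-0.07, 0, -0.14, 0, 0, 0, 0.05]
  ]
}}

```text
t: 13.5
ee_pos: [0.347, -0.105, 0.249]
ee_rot: [3.105, 0.462, 0.005]
wrist_force: [0.2, -0.4, 0.1]
width: 0.05
grip_force: 0.0
```

```bash
python3 - <<'E'
from h import *
ax=np.array([np.cos(.297),np.sin(.297)])
for n,b,r in(("side",(180,225,340,390),[.4663,-.0665]),("top",(295,345,345,390),[.4689,-.0686])):
    im,d=imaging.capture(n);hsv=cv2.cvtColor(im,cv2.COLOR_BGR2HSV)
    f=(hsv[...,1]>150)&((hsv[...,0]<5)|(hsv[...,0]>173))
    v,u=np.nonzero(f[b[0]:b[1],b[2]:b[3]])
    g=plane(n,[[u.mean()+b[2],v.mean()+b[0]]],.149)[0];print(n,len(u),(g[:2]-r)@ax)
    if n=="side":
        v,u=np.mgrid[100:210,280:325];v=v.ravel();u=u.ravel()
        P=cast("side",np.where(d>0,d,9),u,v);q=(P[:,:2]-[.4167,-.2138])@ax
        k=(P[:,2]>.12)&(P[:,2]<.33)&(hsv[v,u,1]<70)&(q>.12)&(q<.26)
        c=np.polyfit(P[k,2],q[k],1);print("lid",np.arctan2(1,-c[0]))
E
```

```text
side 50 -0.046109114769773335
lid 1.2026046165297204
top 68 -0.04723758783057831
```

The stay is now at its stop (grip shift 47 mm), the lid is at 1.20 rad and the arm is clear.

```bash
python3 -c "
from h import *
print(job.job_done())"
```

```text
the job is handed in; nothing more can be done
None
```

The job is handed in: the grey lid is open at about 1.20 rad with its stay up at the 0.85 rad stop, the blue box was never touched, and the arm is clear of everything; the verdict was not shown.

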